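Push the retaining clip into the film spindle's groove

ROBOT

A 6-joint arm with a two-finger parallel gripper is mounted at the origin on the work surface. World frame = base frame: x ahead of the robot, y to its left, z up, the work surface at z = 0. Lengths are in m, angles in degrees, forces in N, time in s.
With the tool pointing down it reaches from about 0.35 to 0.875 m from the base axis. Payload 4.2 kg.
Tool frame: the origin (TCP) lies between the finger pads, 19 mm behind the fingertips; this is the grasp point; z points along the fingers, y is the line along which they close (so a half turn about z gives the same grasp; the last joint's range is limited). The gripper opens to 87 mm and grips with 3 to 60 N. Pads are 19 mm wide; open, the fingers measure 117 mm over their backs; the gripper's body (75 mm by 190 mm) begins 51 mm behind the grasp point.
Start: joints at [-52.563, 22.042, 0.453, 0, -68.411, -14.817], TCP at [0.24, -0.577, 0.241] pointing down, gripper open.
Joint ranges: [-179.83, 179.83], [-69.29, 118.12], [-61.27, 80.66], [-181.25, 117.63], [-171.15, -9.14], [-177.46, 177.46]. Speed limits (degrees/s): [159.86, 159.86, 180, 180, 180, 180].

INTERFACE

Orientations are given as a 3x3 rotation matrix whose columns are the frame's x, y, z axes.
In Python, from station import sense, capture, finish_job, search_frame, masks_of gives the robot as it stands.
- The arm moves only by the tool drive_tool, never from a script. Its argument "rows" is a list of rows, each a list of 7 numbers: the opening in per cent of the stroke, from 0 (shut) to 100 (fully open), then the shift along the world's x, y, z in mm, then the turn, a rotation vector about the world's x, y, z in rad. In form: [[fingers, dx, dy, dz, wx, wy, wz], ...]. A call has 1 to 5 rows; each row shifts and turns the commanded pose from where the row before left it; what a row does not reach is not made up. A row lasts 1/12 s, in which the tool goes at most 41.7 mm and 7.16 degrees, less where a joint would pass 70% of its speed; a pose out of reach is approached as far as the arm can. A call is refused whole if a number of a shift passes 41.7 or a number of a turn 0.125, either way. A call with a gripper value outside its range is refused whole. The fingers move at their own pace and stop on an object; the grip force is fixed at half the most. Time passes only in rows, so rows that do not move let the fingers close. It gives the time, the measured TCP pose, the force, the opening and the grip force at its end, in the units of the state.
- sense(): the state, without advancing time (a new reading comes with each control period).
- capture(name): name is "scene" or "top" or "wrist"; returns a dict with "frame" (420x560x3 uint8, red, green, blue), "z_map" (420x560 float32, m along the optical axis (not along the pixel's ray), 0 where there is no reading), "fx", "fy", "cx", "cy" (pixels), "R" (3x3) and "t" (3): a world point X has camera coordinates R X + t; the wrist camera has in their place "T_tool_cam" (4x4, takes a point from camera to tool coordinates, whose origin is the TCP and whose axes are the flange's). Camera axes: x right, y down, z forward; pixel columns grow to the right and rows downward; lengths in m; the calibration is good to about 2 mm. The wrist camera is an equidistant fisheye: a pixel r from the principal point sees the ray r / f radians off the axis. A picture is of the moment at which its call begins: read the wrist's pose just before it.
- finish_job(): hands the job in; it is judged then, once.
Trained networks look in a picture, given as the dict that the camera call returned (one of the last four; its "shot" number tells which), for a name from the list of things; names that differ only in an ending like _2 or _b are one class to them, and where a whole thing is asked for, a point or a joint stands for the part that bears it (a point fixed in the world has none). Each returns a list of dicts, best first, with "p" (0 to 1); they miss things now and then, are a little off and sometimes report something else, mostly with a low value. They report only what shows in the picture. A call takes as long as a camera call. They do not tell look-alikes from the thing itself.
- search_frame(label, picture): "xy" ([column, row] in pixels, amid what is visible of it).
- masks_of(label, picture): "region" (420x560 bool, what is visible of it) and "xy" ([column, row] in pixels, amid what is visible of it).
The state is a dict: "time_s": time; "joints": joint angles; "joint_velocities": joint speeds; "effort": joint torques, N m; "tcp_pos": TCP position; "ee_rot": TCP orientation; "wrist_force": force on the tool from outside, world axes, zero at the start; "moment": the same for the moment, N m; "gripper_width": opening from 0.0 (shut) to 1.0 (fully open); "gripper_force": force on a finger pad.
Only numpy, scipy, OpenCV 4.12 (cv2) and the standard library are available. Lean on these libraries where they do the work, as an engineer would, in place of code of your own. Each camera call takes 0.05 s, during which the arm holds its last target. There are 200 camera calls.

TASK

Secure the film roll on the unwind stand: take the smaller of the two retaining clips from the mat by its lug and push it sideways, from the open side of the stand, into the groove at the top of the spindle until it snaps fully home around the core. Push gently (the spindle slides away some distance before it holds, and more than 35 N on it would do damage), then let go, and leave the other things where they are.

Things in the scene. Friction and masses are not known exactly. Their poses are not given: they have to be found in the camera images.
- clip: the smaller of two plain steel retaining clips lying flat on the mat: a C-shaped plate 6 mm thick, from 56 mm behind its 20 mm seat to 13 mm ahead of it, 38 mm wide over the jaws, 24 mm wide behind the seat, with an upright grip lug at the back. Origin on its underside at the seat centre; x points out through the open mouth, z up. About 80 g
- clip_lug (a point): point inside the clip's upright lug, 42 mm behind the seat centre and 27 mm above the clip's underside: a good TCP height when gripping the lug from above across its 12 mm thickness (y). The lug is 24 mm along x and stands from 6 to 42 mm above the underside
- clip_seat (a point): centre of the clip's seat, on its underside (the clip's origin). The two jaws beside it are hinged and sprung; each ends in a round nose of 4 mm radius, 8 mm ahead of the seat centre. The mouth between the noses is 15 mm at rest, so the 20 mm core must force the jaws apart; they pass its widest point 8 mm before the seat and snap shut behind it
- spindle: upright steel spindle with an amber film roll (76 mm across), on an aluminium stand fixed to the table (base 166 x 130 x 24 mm, low steel rails along both flanks, 64 mm high wall at the far end). Origin on the table under the spindle axis; x points from the stand's open side (nearer the robot) to its far wall, level: the way to push the clip; z up
- spindle_groove (a point): point on the spindle axis on the bottom face of its clip groove, level with the top of the 60 mm washer on the film roll, 64 mm over the table; axes as the spindle's. Groove core 20 mm across; groove 10 mm high, from here to the underside of the 30 mm wide spindle head, whose top is 90 mm over the table
- spindle_top (a point): top centre of the spindle head. Spindle and roll float along the spindle's x in a slot with a hard end: they yield to a push (4 to 5 N friction) for an unknown 8 to 60 mm, y and z stay fixed. At the slot's end the clip's jaws part at about 7 to 11 N of push; once the seat meets the core the force rises steeply: 13 N of push is enough. Damage: over 35 N, added up over all clip-spindle contacts
- mat: green mat, 220 x 300 x 3 mm, fixed to the table, on which the two clips and a washer lie. Origin at the centre of its underside
- big_clip: the larger retaining clip, plain steel, same form as the clip but 103 mm long, 57 mm wide over its rigid arms, with a 32 mm seat and a shorter lug (26 mm); lies on the mat, not needed. Origin at its seat centre, on its underside
- washer: flat steel washer, 44 mm across, 5 mm thick, lies on the mat near its robot side, not needed. Origin at the centre of its underside
- screwdriver: screwdriver with a black handle, 180 mm long, lies near the robot, not needed
- tape_roll: yellow tape roll, 90 mm across, 24 mm high, lies flat beyond the work, not needed
- core_tube: upright cardboard core tube, 56 mm across, 90 mm high, not needed
- bottle: white bottle with a blue cap, 60 mm across, 150 mm high, not needed
- counter_box: small black plastic box, 50 x 70 x 35 mm, not needed
Things that resemble listed ones, but are neither listed nor needed, are in the scene too. Leave any red look-alike of the part that bears spindle alone.

How it is judged (in metres and radians):
On the way, in this order (a step that is already met when the one before it is completed fails the run):
1. the clip is lifted clear of the mat (height (world z) of clip_seat above 0.05 m), for 0.1 s.
2. the clip lies in the level of the groove with its mouth at the core, not yet seated (horizontal distance between clip_seat and spindle_groove between 0.004 and 0.024 m and z of clip_seat in the frame of spindle_groove between -0.002 and 0.005 m), for 0.05 s.
At the end, for the whole second after the job is handed in: the smaller clip sits in the spindle groove with its seat centre within 3 mm of the spindle axis, its underside from 2 mm below to 5 mm above the groove's bottom face, level within 0.15 rad, its lug towards the stand's open side (at least 35 mm before the spindle axis), released and at rest (horizontal distance between clip_seat and spindle_groove below 0.003 m and z of clip_seat in the frame of spindle_groove between -0.002 and 0.005 m and angle between clip's own z axis and vertical below 0.15 rad and x of clip_lug in the frame of spindle below -0.035 m and linear speed of clip below 0.02 m/s); the robot touches nothing.
It fails at once if clip and spindle pressed together with more than 35 N (contact force between clip and spindle above 35 N).
It fails at once if another loose thing (larger clip, washer, screwdriver, tape roll, core tube, bottle, black box) moved by more than 30 mm (distance of any of big_clip, washer, screwdriver, tape_roll, core_tube, bottle, counter_box from where it was at the start of the episode above 0.03 m).
It also fails if it takes over 64 s, if anything falls off the work surface, if the arm or the gripper's body presses on something with over 40 N, if the wrist force passes 120 N, or if a joint passes its speed limit or range.

## Working session

There is one attempt and no reset: what is moved stays moved. The work goes in short steps, Python scripts to look and compute and a tool call to move; the robot and the scene stay as the last step left them, time stands still between calls to the robot, and variables do not carry over. Pictures are saved under pics/ and viewed, at most 10 in all, crops included, and the job is handed in when it is done.

Besides the shell and the picture viewer there is one more tool, called after ">>>" as a command line: name --pt "numbers of a row" for each row, then --argument value for the rest. drive_tool: Moves the arm, as the interface text tells. Its arguments: {"type":"object","properties":{"rows":{"type":"array"}},"required":["rows"]}

```bash
mkdir -p pics; cat > h.py <<'E'
import numpy as np,cv2
from station import *
def world(c,reg=None):
    z=c["z_map"]; v,u=np.mgrid[0:420,0:560]
    P=np.stack([(u-c["cx"])/c["fx"]*z,(v-c["cy"])/c["fy"]*z,z],-1)
    W=(P-np.array(c["t"]))@np.array(c["R"])
    W[z<=0]=np.nan
    return W
def save(c,n,box=None,s=1):
    f=c["frame"][...,::-1]
    if box: f=f[box[1]:box[3],box[0]:box[2]]
    cv2.imwrite("pics/"+n,cv2.resize(f,None,fx=s,fy=s,interpolation=cv2.INTER_CUBIC))
E
python3 - <<'E'
from h import *
a=capture("scene");b=capture("top")
cv2.imwrite("pics/both.png",cv2.resize(np.hstack([a["frame"],b["frame"]])[...,::-1],(800,300)))
save(b,"top.png",None,1.4)
for c,n in((a,"scene"),(b,"top")):
    W=world(c)
    for l in("clip","big_clip","spindle","washer","mat"):
        for m in masks_of(l,c)[:4]:
            r=m["region"];p=W[r];p=p[~np.isnan(p[:,0])]
            print(n,l,round(m["p"],2),np.round(m["xy"]),r.sum(),np.round(np.median(p,0),3),np.round(np.percentile(p,2,axis=0),3),np.round(np.percentile(p,98,axis=0),3))
E
```

```text
scene clip 0.94 [238. 323.] 439 [ 0.551 -0.277  0.009] [ 0.533 -0.291  0.002] [ 0.59  -0.252  0.046]
scene big_clip 0.72 [278. 261.] 644 [ 0.532 -0.11   0.008] [ 0.491 -0.129  0.001] [ 0.585 -0.06   0.035]
scene spindle 0.77 [348. 171.] 700 [0.55 0.19 0.06] [0.513 0.17  0.03 ] [0.579 0.23  0.089]
scene spindle 0.66 [123. 234.] 1118 [ 0.232 -0.261  0.06 ] [ 0.191 -0.29   0.027] [ 0.255 -0.221  0.09 ]
scene spindle 0.41 [393. 265.] 716 [0.738 0.008 0.022] [ 0.698 -0.044  0.001] [0.782 0.033 0.025]
scene washer 0.78 [232. 273.] 207 [ 0.457 -0.176  0.007] [ 0.437 -0.194  0.002] [ 0.476 -0.156  0.009]
scene mat 0.86 [264. 300.] 12226 [ 0.555 -0.201  0.002] [ 0.437 -0.318 -0.   ] [ 0.647 -0.031  0.005]
scene mat 0.57 [239. 326.] 476 [ 0.555 -0.274  0.009] [ 0.536 -0.288  0.002] [ 0.594 -0.241  0.046]
top clip 0.58 [260.  82.] 740 [ 0.739 -0.007  0.023] [ 0.695 -0.049  0.003] [0.78  0.034 0.027]
top clip 0.54 [378. 178.] 310 [ 0.551 -0.268  0.01 ] [ 0.531 -0.28   0.002] [ 0.59  -0.247  0.047]
top big_clip 0.95 [303. 190.] 454 [ 0.525 -0.104  0.009] [ 0.489 -0.127  0.003] [ 0.58  -0.06   0.0
[... 181 characters left out ...]
 [0.576 0.243 0.091]
top spindle 0.81 [152. 174.] 1199 [0.536 0.204 0.063] [0.506 0.173 0.032] [0.577 0.243 0.091]
top spindle 0.7 [382. 344.] 1385 [ 0.22  -0.244  0.063] [ 0.185 -0.285  0.032] [ 0.253 -0.214  0.091]
top spindle 0.54 [309.  81.] 1222 [ 0.738 -0.108  0.096] [ 0.724 -0.14   0.   ] [ 0.778 -0.082  0.151]
top washer 0.8 [330. 227.] 232 [ 0.455 -0.17   0.008] [ 0.436 -0.189  0.003] [ 0.475 -0.151  0.011]
top washer 0.29 [155. 265.] 678 [0.361 0.197 0.022] [0.247 0.182 0.012] [0.414 0.213 0.028]
top mat 0.87 [331. 187.] 11869 [ 0.537 -0.172  0.003] [ 0.435 -0.314 -0.   ] [ 0.645 -0.026  0.006]
top mat 0.5 [152. 176.] 1243 [0.536 0.204 0.063] [0.506 0.173 0.026] [0.576 0.244 0.091]
```

View pics/top.png

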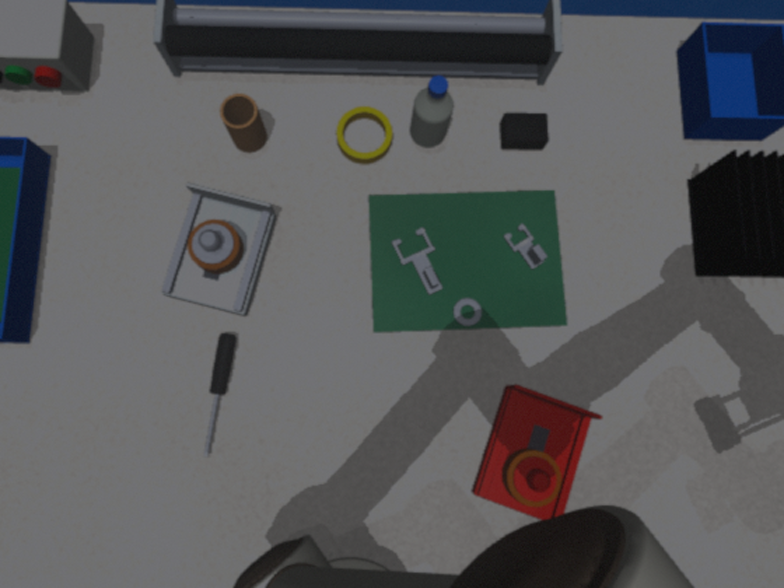

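View pics/both.png

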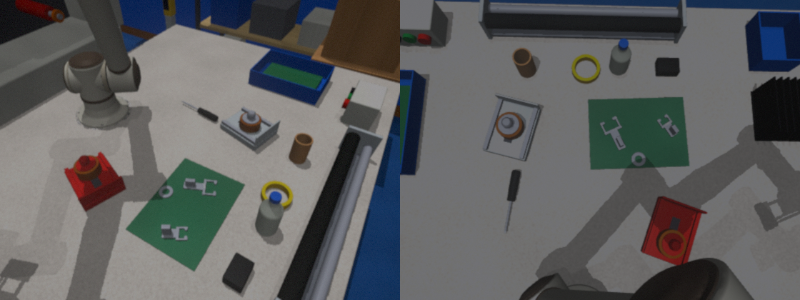

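The top view (1.4x) shows two clips on the mat. The clip at (525,245) is small with a tall lug at the lower right, and its mouth faces up-left. The clip at (415,260) is clearly longer, so it is big_clip. The smaller one, raw pixel (375,175), is the target. There are also two stands: the aluminium one at raw (152,175) is meant, and the red one at (382,344) is the look-alike. I'll confirm this in a crop and measure.

```bash
python3 - <<'E'
from h import *
cs=[capture("top"),capture("scene")]
b=cs[0]
f=np.hstack([b["frame"][130:230,250:410],b["frame"][120:220,90:250]])[...,::-1]
cv2.imwrite("pics/crop.png",cv2.resize(f,None,fx=2.5,fy=2.5,interpolation=cv2.INTER_CUBIC))
for c in cs:
    W=world(c)
    x,y,z=W[...,0],W[...,1],W[...,2]
    cl=(x>.51)&(x<.61)&(y>-.31)&(y<-.225)
    lug=cl&(z>.03); 
    top=cl&(z>.040)
    plate=cl&(z>.0065)&(z<.013)
    for n,m in(("lug",lug),("lugtop",top),("plate",plate)):
        p=W[m][:,:2]; 
        r=cv2.minAreaRect((p*1000).astype(np.float32)); print(n,m.sum(),np.round(p.mean(0),4),r)
    print("lugtop z",np.round(np.percentile(z[top],[10,50,90]),4))
    st=(x>.42)&(x<.68)&(y>.1)&(y<.3)
    for n,lo,hi in(("head",.084,.096),("washer",.058,.07),("base",.018,.03),("wallrim",.057,.07)):
        m=st&(z>lo)&(z<hi); 
        if n=="washer": m&=(x<.58)
        if n=="wallrim": m&=(x>.575)
        p=W[m]
        r=cv2.minAreaRect((p[:,:2]*1000).astype(np.float32)); print(n,m.sum(),np.round(np.median(p,0),4),np.round(p.mean(0),4),r)
E
```

```text
lug 88 [ 0.5416 -0.2733] ((542.739501953125, -274.6612854003906), (23.191139221191406, 13.34846019744873), 33.77326583862305)
lugtop 69 [ 0.5421 -0.2743] ((542.739501953125, -274.6612854003906), (23.191139221191406, 13.34846019744873), 33.77326583862305)
plate 240 [ 0.5629 -0.2596] ((565.116943359375, -260.0511474609375), (70.12521362304688, 80.87295532226562), 77.54264831542969)
lugtop z [0.0424 0.045  0.047 ]
head 165 [0.5415 0.2089 0.0889] [0.5414 0.2089 0.0886] ((542.0191040039062, 209.73695373535156), (27.4556827545166, 27.922515869140625), 44.859474182128906)
washer 833 [0.5378 0.205  0.0625] [0.5404 0.2077 0.0625] ((542.355712890625, 209.85520935058594), (74.59815979003906, 74.49412536621094), 46.01970291137695)
base 2465 [0.5096 0.2048 0.0242] [0.529  0.2068 0.0242] ((538.7515869140625, 209.8242950439453), (128.954833984375, 164.12586975097656), 76.46382141113281)
wallrim 252 [0.6145 0.1997 0.0629] [0.6113 0.1942 0.0628] ((595.176025390625, 195.7794189453125), (128.85763549804688, 52.64309310913086), 77.88555908203125)
lug 125 [ 0.5446 -0.2785] ((543.1836547851562, -277.54162
[... 289 characters left out ...]
 37.238277435302734), 35.25289535522461)
lugtop z [0.0413 0.0438 0.0454]
head 68 [0.5444 0.2036 0.0887] [0.5441 0.2039 0.0883] ((543.8892822265625, 205.5714874267578), (24.82733726501465, 23.220802307128906), 52.86090850830078)
washer 354 [0.5497 0.1963 0.0628] [0.5461 0.1979 0.0621] ((543.7429809570312, 203.88665771484375), (73.2327651977539, 69.86390686035156), 17.9947452545166)
base 950 [0.5453 0.1906 0.0236] [0.5373 0.1922 0.0239] ((539.3211669921875, 204.19590759277344), (128.21392822265625, 167.86106872558594), 77.54031372070312)
wallrim 143 [0.6156 0.1905 0.0623] [0.6133 0.1871 0.0618] ((595.398681640625, 193.06492614746094), (129.4121856689453, 51.944522857666016), 76.33724975585938)
```

View pics/crop.png

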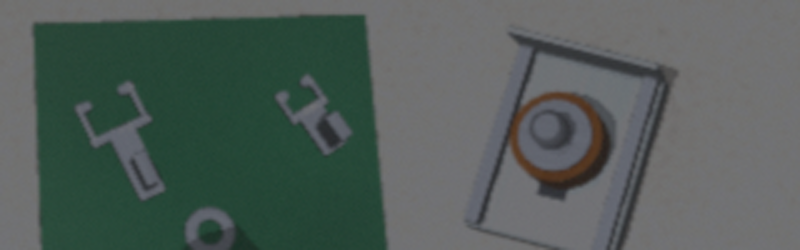

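```bash
python3 - <<'E'
from h import *
s=sense();print(np.round(s["ee_rot"],3),s["tcp_pos"],s["wrist_force"],s["gripper_width"])
c=capture("wrist");print(np.round(c["T_tool_cam"],3),c["fx"],c["cx"],c["cy"])
E
```

```text
[[-0.923 -0.385  0.   ]
 [-0.385  0.923 -0.   ]
 [-0.    -0.    -1.   ]] [ 0.2403966  -0.57688717  0.24128198] [-1.02388587  0.46033241  0.03954274] 1.002545949669898
[[ 0.    -0.962 -0.273  0.074]
 [ 1.     0.001 -0.001  0.001]
 [ 0.001 -0.273  0.962 -0.145]
 [ 0.     0.     0.     1.   ]] 325.19226210127806 283.47376398045026 209.51614742978234
```

>>> drive_tool --pt "100 27 27 -5 0 0 0.05" --pt "100 27 27 -5 0 0 0.05" --pt "100 27 27 -5 0 0 0.05" --pt "100 27 27 -5 0 0 0.05" --pt "100 27 27 -5 0 0 0"

```text
time_s: 1.17
tcp_pos: [0.3764, -0.4406, 0.2163]
ee_rot: [[-0.828, -0.561, 0.0], [-0.561, 0.828, -0.0], [-0.0, -0.001, -1.0]]
wrist_force: [0.8, 0.1, 0.4]
gripper_width: 1.004
gripper_force: 0.0
```

>>> drive_tool --pt "100 27 27 -5 0 0 0" --pt "100 27 27 -5 0 0 0" --pt "100 27 27 -5 0 0 0" --pt "100 27 27 -5 0 0 0" --pt "100 27 27 -5 0 0 0"

```text
time_s: 1.58
tcp_pos: [0.5116, -0.3053, 0.1913]
ee_rot: [[-0.828, -0.561, 0.0], [-0.561, 0.828, -0.0], [-0.0, -0.0, -1.0]]
wrist_force: [0.8, 0.8, 0.2]
gripper_width: 0.998
gripper_force: 0.0
```

>>> drive_tool --pt "100 33 31 -10 0 0 0" --pt "100 0 0 0 0 0 0" --pt "100 0 0 0 0 0 0"

```text
time_s: 1.83
tcp_pos: [0.5413, -0.2772, 0.1814]
ee_rot: [[-0.826, -0.563, -0.001], [-0.563, 0.826, 0.0], [0.001, 0.001, -1.0]]
wrist_force: [-0.4, -0.1, 0.7]
gripper_width: 1.002
gripper_force: 0.0
```

```bash
cat >> h.py <<'E'
def wworld(c,s):
    v,u=np.mgrid[0:420,0:560]; f=c["fx"]; z=c["z_map"].astype(float)
    dx,dy=u-c["cx"],v-c["cy"]; r=np.hypot(dx,dy)+1e-9; th=r/f
    k=np.tan(th)/r
    P=np.stack([dx*k*z,dy*k*z,z],-1)
    T=np.array(c["T_tool_cam"]); P=P@T[:3,:3].T+T[:3,3]
    W=P@np.array(s["ee_rot"]).T+np.array(s["tcp_pos"])
    W[(z<=0)|(th>1.4)]=np.nan
    return W
def wshot():
    s=sense();c=capture("wrist");return s,c,wworld(c,s)
def rect(W,m):
    p=W[m];return np.round(p.mean(0),4),cv2.minAreaRect((p[:,:2]*1000).astype(np.float32)),m.sum()
E
python3 - <<'E'
from h import *
s,c,W=wshot();print(s["tcp_pos"],np.round(s["ee_rot"],3)[:2,1],s["wrist_force"])
x,y,z=W[...,0],W[...,1],W[...,2]
cl=(x>.51)&(x<.61)&(y>-.31)&(y<-.225)
print("mat z",np.nanmedian(z[cl&(z<.006)]))
print("lug",rect(W,cl&(z>.04)),"plate",rect(W,cl&(z>.0065)&(z<.013)))
save(c,"w1.png")
E
```

```text
[ 0.54126404 -0.27719293  0.1813984 ] [-0.563  0.826] [-0.43444162 -0.06269656  0.67658116]
mat z 0.004175224293583357
lug (array([ 0.5218, -0.2863,  0.2642]), ((531.5911254882812, -271.7572021484375), (53.31731414794922, 102.35919952392578), 21.65390396118164), np.int64(22231)) plate (array([ 0.5617, -0.2643,  0.01  ]), ((559.488037109375, -263.7240905761719), (69.4317626953125, 41.7381591796875), 34.82248306274414), np.int64(1029))
```

View pics/w1.png

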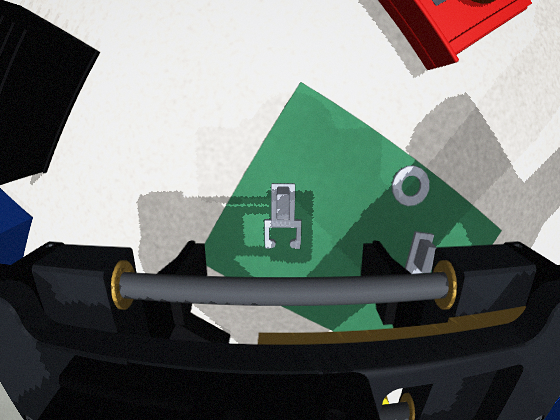

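The wrist view shows the small clip at (283,220): lug up-image at (283,205), mouth down, aligned with the gripper. The depth needs an upper height limit because gripper parts are in view.

```bash
python3 - <<'E'
from h import *
s,c,W=wshot();print(s["tcp_pos"],np.round(s["ee_rot"],3)[:2,1])
x,y,z=W[...,0],W[...,1],W[...,2]
cl=(x>.51)&(x<.61)&(y>-.31)&(y<-.225)&(z<.06)
m=cl&(z>.04);print("lug",rect(W,m),np.median(z[m]))
print("plate",rect(W,cl&(z>.0065)&(z<.013)))
Rt=np.array(s["ee_rot"]);q=(W-s["tcp_pos"])@Rt
for n,mm in(("lugtop",m),("plate",cl&(z>.0065)&(z<.013))):
    print(n,"tool x,y pct",np.round(np.percentile(q[mm][:,:2],[1,50,99],axis=0)*1000,1))
E
```

```text
[ 0.5404313  -0.27826182  0.18186693] [-0.562  0.827]
lug (array([ 0.5427, -0.2767,  0.0459]), ((543.2758178710938, -276.30047607421875), (23.806764602661133, 10.888463973999023), 34.033355712890625), np.int64(347)) 0.04606594670590369
plate (array([ 0.5615, -0.2638,  0.01  ]), ((556.9449462890625, -260.5799255371094), (73.45268249511719, 62.09547424316406), 47.68202590942383), np.int64(1028))
lugtop tool x,y pct [[-15.1  -5.5]
 [ -2.7  -0.1]
 [  8.2   5.3]]
plate tool x,y pct [[-58.2 -18.9]
 [-29.4   0.8]
 [ 10.1  18.5]]
```

>>> drive_tool --pt "100 0 0 -35 0 0 0" --pt "100 0 0 -35 0 0 0" --pt "100 0 0 -35 0 0 0" --pt "100 0 0 -30 0 0 0" --pt "100 0 0 -15 0 0 0"

```text
time_s: 2.35
tcp_pos: [0.5368, -0.2798, 0.0289]
ee_rot: [[-0.83, -0.558, -0.005], [-0.558, 0.83, 0.002], [0.003, 0.005, -1.0]]
wrist_force: [-0.9, 0.3, -0.1]
gripper_width: 1.002
gripper_force: 0.0
```

>>> drive_tool --pt "100 0 0 0 0 0 0" --pt "0 0 0 0 0 0 0" --pt "0 0 0 0 0 0 0" --pt "0 0 0 0 0 0 0" --pt "0 0 0 0 0 0 0"

```text
time_s: 2.77
tcp_pos: [0.541, -0.2795, 0.0342]
ee_rot: [[-0.828, -0.56, 0.003], [-0.56, 0.828, -0.001], [-0.002, -0.003, -1.0]]
wrist_force: [-0.1, 0.6, 0.8]
gripper_width: 0.779
gripper_force: 0.0
```

>>> drive_tool --pt "0 0 0 0 0 0 0" --pt "0 0 0 0 0 0 0" --pt "0 0 0 0 0 0 0" --pt "0 0 0 0 0 0 0" --pt "0 0 0 0 0 0 0"

```text
time_s: 3.18
tcp_pos: [0.5401, -0.279, 0.0323]
ee_rot: [[-0.828, -0.56, 0.0], [-0.56, 0.828, 0.0], [-0.0, -0.0, -1.0]]
wrist_force: [-0.3, 0.4, -0.3]
gripper_width: 0.406
gripper_force: 0.0
```

>>> drive_tool --pt "0 3 2.5 -2 0 0 0" --pt "0 0 0 0 0 0 0" --pt "0 0 0 0 0 0 0" --pt "0 0 0 0 0 0 0" --pt "0 0 0 0 0 0 0"

```text
time_s: 3.6
tcp_pos: [0.5429, -0.2764, 0.03]
ee_rot: [[-0.828, -0.56, -0.0], [-0.56, 0.828, 0.0], [0.0, 0.0, -1.0]]
wrist_force: [1.0, 0.2, -2.2]
gripper_width: 0.129
gripper_force: 30.0
```

>>> drive_tool --pt "0 0 0 0 0 0 0" --pt "0 0 0 0 0 0 0" --pt "0 0 0 0 0 0 0" --pt "0 0 0 0 0 0 0" --pt "0 0 0 0 0 0 0"

```text
time_s: 4.02
tcp_pos: [0.5429, -0.2765, 0.0302]
ee_rot: [[-0.828, -0.56, -0.0], [-0.56, 0.828, 0.0], [0.0, 0.0, -1.0]]
wrist_force: [-0.5, 0.6, -0.5]
gripper_width: 0.134
gripper_force: 30.0
```

>>> drive_tool --pt "0 0 0 15 0 0 0" --pt "0 0 0 35 0 0 0" --pt "0 0 0 40 0 0 0" --pt "0 0 0 40 0 0 0" --pt "0 0 0 35 0 0 0"

```text
time_s: 4.43
tcp_pos: [0.5431, -0.2767, 0.198]
ee_rot: [[-0.828, -0.561, 0.002], [-0.561, 0.828, -0.001], [-0.001, -0.001, -1.0]]
wrist_force: [0.7, -0.2, -1.1]
gripper_width: 0.138
gripper_force: 30.0
```

>>> drive_tool --pt "0 0 12 25 0 0 -0.05" --pt "0 0 25 0 0 0 -0.07" --pt "0 0 35 0 0 0 -0.07" --pt "0 0 35 0 0 0 -0.07" --pt "0 0 35 0 0 0 -0.07"

```text
time_s: 4.85
tcp_pos: [0.5425, -0.1334, 0.2204]
ee_rot: [[-0.966, -0.257, 0.0], [-0.257, 0.966, 0.0], [-0.0, 0.0, -1.0]]
wrist_force: [1.5, -0.4, -1.2]
gripper_width: 0.132
gripper_force: 30.0
```

>>> drive_tool --pt "0 0 35 0 0 0 -0.07" --pt "0 0 35 0 0 0 -0.07" --pt "0 0 35 0 0 0 -0.07" --pt "0 0 35 0 0 0 -0.07" --pt "0 0 35 0 0 0 -0.07"

```text
time_s: 5.27
tcp_pos: [0.5425, 0.0421, 0.2204]
ee_rot: [[-0.996, 0.089, 0.0], [0.089, 0.996, 0.0], [-0.0, 0.0, -1.0]]
wrist_force: [0.1, 0.1, -0.8]
gripper_width: 0.135
gripper_force: 30.0
```

>>> drive_tool --pt "0 0 35 0 0 0 -0.07" --pt "0 0 35 0 0 0 -0.07" --pt "0 0 35 0 0 0 0" --pt "0 0 35 0 0 0 0" --pt "0 0 25 0 0 0 0"

```text
time_s: 5.68
tcp_pos: [0.5427, 0.2082, 0.2203]
ee_rot: [[-0.975, 0.222, 0.0], [0.222, 0.975, 0.001], [-0.0, 0.001, -1.0]]
wrist_force: [-0.5, -0.4, -1.4]
gripper_width: 0.136
gripper_force: 30.0
```

>>> drive_tool --pt "0 0 12 0 0 0 0" --pt "0 0 0 0 0 0 0" --pt "0 0 0 0 0 0 0" --pt "0 0 0 0 0 0 0"

```text
time_s: 6.02
tcp_pos: [0.5428, 0.2165, 0.2201]
ee_rot: [[-0.975, 0.224, -0.001], [0.224, 0.975, -0.001], [0.001, -0.001, -1.0]]
wrist_force: [-0.3, 0.5, -1.0]
gripper_width: 0.136
gripper_force: 30.0
```

```bash
cat >> h.py <<'E'
def stand(W,zmax=.1):
    x,y,z=W[...,0],W[...,1],W[...,2]
    st=(x>.42)&(x<.68)&(y>.1)&(y<.31)&(z<zmax)
    for n,lo,hi in(("head",.083,.096),("base",.018,.03)):
        m=st&(z>lo)&(z<hi)
        if m.sum()>20: print(n,rect(W,m),np.round(np.median(W[m],0),4))
E
python3 - <<'E'
from h import *
s,c,W=wshot();print(s["tcp_pos"],np.round(s["ee_rot"],3),s["wrist_force"])
stand(W); save(c,"w2.png")
for n in("top","scene"): print(n);stand(world(capture(n)))
E
```

```text
[0.542811   0.21650349 0.22009601] [[-0.975  0.224 -0.001]
 [ 0.224  0.975 -0.001]
 [ 0.001 -0.001 -1.   ]] [-0.32914262  0.54387503 -0.99159604]
head (array([0.542 , 0.2093, 0.0894]), ((543.3347778320312, 208.93292236328125), (28.687570571899414, 29.911052703857422), 77.30587768554688), np.int64(864)) [0.5419 0.2094 0.0901]
base (array([0.5127, 0.2162, 0.0252]), ((538.2423095703125, 210.14114379882812), (130.59573364257812, 161.413330078125), 76.5444564819336), np.int64(7627)) [0.4994 0.2222 0.0252]
top
head (array([0.5377, 0.2109, 0.0886]), ((537.4910278320312, 211.468505859375), (28.164674758911133, 18.774368286132812), 70.71624755859375), np.int64(112)) [0.5373 0.2108 0.0892]
base (array([0.5144, 0.2039, 0.0242]), ((538.7821044921875, 209.74166870117188), (129.63906860351562, 164.29318237304688), 76.36692810058594), np.int64(2078)) [0.5007 0.1962 0.0242]
scene
head (array([0.5438, 0.203 , 0.0876]), ((542.1174926757812, 204.3498077392578), (26.013320922851562, 24.949443817138672), 55.54027557373047), np.int64(77)) [0.5431 0.2028 0.0882]
base (array([0.5375, 0.1912, 0.0239]), ((538.9779052734375, 204.79965209960938), (128.8020782470703, 167.9290313720703), 77.1962661743164), np.int64(961)) [0.544  0.1894 0.0236]
```

View pics/w2.png

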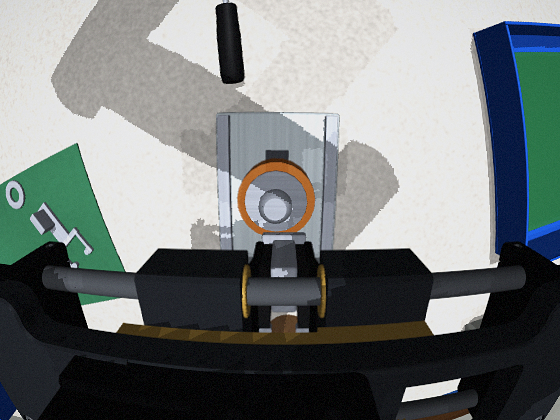

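```bash
python3 - <<'E'
from h import *
s,c,W=wshot();R=np.array(s["ee_rot"]);q=(W-s["tcp_pos"])@R*1000
z=W[...,2]
v,u=np.mgrid[0:420,0:560]
m=(v>225)&(v<280)&(u>255)&(u<310)&(z<.26)&(z>.18)
for h in range(184,256,6):
    k=m&(abs(z*1000-h)<3)&(abs(q[...,1])<20)
    if k.sum()>5: print(h,k.sum(),"x",np.round(np.percentile(q[k][:,0],[2,98]),1),"y",np.round(np.percentile(q[k][:,1],[2,50,98]),1))
for lo,hi in((.086,.094),(.058,.068)):
    k=(z>lo)&(z<hi)&(np.hypot(q[...,0],q[...,1])<70)
    p=q[k][:,:2].astype(np.float32);print(lo,cv2.minEnclosingCircle(p),np.round(np.percentile(p,[1,50,99],axis=0),1))
# yaw of rails/base edges in tool frame: base y-extent per x bin
k=(z>.015)&(z<.045)&(abs(q[...,1])<110)
for X in range(20,130,15):
    kk=k&(abs(q[...,0]-X)<4)
    if kk.sum()>20: print(X,np.round(np.percentile(q[kk][:,1],[1,99]),1))
E
```

```text
196 103 x [12.7 14.3] y [-10.7   0.3  11.2]
202 421 x [ 9.2 14.1] y [-11.1   0.3  12.2]
208 234 x [ 9.3 12.2] y [-13.5   0.3  13.6]
214 254 x [ 9.2 12.2] y [-12.9  -0.2  13. ]
220 267 x [ 9.1 12.2] y [-12.5  -0.2  12.7]
226 296 x [ 9.1 12.2] y [-11.9   0.4  12.2]
232 299 x [ 7.8 12.3] y [-11.7  -0.1  12.1]
238 433 x [ 7.5 12.3] y [-10.9   0.4  11.1]
244 16 x [10.1 11.5] y [-11.1 -10.2  11.4]
0.086 ((-1.6288496255874634, -7.320026397705078), 14.768508911132812) [[-14.8 -20.4]
 [ -0.6  -7. ]
 [ 11.8   6.2]]
0.058 ((-1.7659084796905518, -7.340920925140381), 38.00012969970703) [[-33.5 -42.9]
 [  5.9  -6.6]
 [ 34.1  28.6]]
20 [-70.8  56.5]
35 [-67.7  54.1]
50 [-67.3  56.8]
65 [-67.   56.4]
80 [-68.5  57.1]
125 [-66.6 -42.2]
```

The clip is centred in the grip (lug y≈0.2 mm, back face at +12 mm), and the yaw matches the rails. The spindle is at tool (-1.7,-7.3). I'll back off to 50 mm before the axis and descend to groove level.

>>> drive_tool --pt "0 -18 3 0 0 0 0" --pt "0 -27 4 0 0 0 0" --pt "0 -27 4 0 0 0 0" --pt "0 -18 2 0 0 0 0" --pt "0 0 0 0 0 0 0"

```text
time_s: 6.63
tcp_pos: [0.4503, 0.2295, 0.2207]
ee_rot: [[-0.975, 0.222, -0.001], [0.222, 0.975, 0.0], [0.001, 0.0, -1.0]]
wrist_force: [-0.7, -0.1, -1.6]
gripper_width: 0.134
gripper_force: 30.0
```

>>> drive_tool --pt "0 0 0 -20 0 0 0" --pt "0 0 0 -35 0 0 0" --pt "0 0 0 -35 0 0 0" --pt "0 0 0 -25 0 0 0" --pt "0 0 0 -12 0 0 0"

```text
time_s: 7.05
tcp_pos: [0.452, 0.2286, 0.09]
ee_rot: [[-0.974, 0.225, -0.004], [0.225, 0.974, -0.004], [0.003, -0.004, -1.0]]
wrist_force: [0.2, 0.3, -1.0]
gripper_width: 0.137
gripper_force: 30.0
```

>>> drive_tool --pt "0 0 0 0 0 0 0" --pt "0 0 0 0 0 0 0" --pt "0 0 0 0 0 0 0"

```text
time_s: 7.3
tcp_pos: [0.4543, 0.2309, 0.0945]
ee_rot: [[-0.975, 0.223, 0.002], [0.223, 0.975, 0.002], [-0.002, 0.002, -1.0]]
wrist_force: [0.6, -0.3, -0.9]
gripper_width: 0.137
gripper_force: 30.0
```

```bash
python3 - <<'E'
from h import *
s=sense();print(s["tcp_pos"],np.round(s["ee_rot"],3)[:,0],s["wrist_force"])
a=capture("scene");b=capture("top")
f=np.hstack([a["frame"][110:230,280:420],b["frame"][115:235,80:220]])[...,::-1]
cv2.imwrite("pics/pre.png",cv2.resize(f,None,fx=2.8,fy=2.8,interpolation=cv2.INTER_CUBIC))
E
```

```text
[0.45428375 0.23092858 0.0944711 ] [-0.975  0.223 -0.002] [ 0.58260065 -0.34788797 -0.91648161]
```

View pics/pre.png

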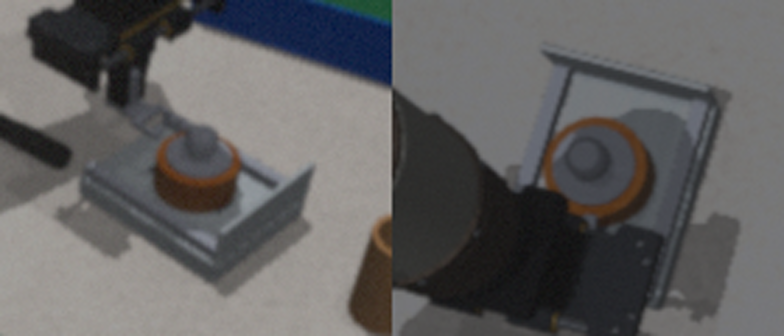

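The left crop shows the clip level, just ahead of the spindle head at about (185,125) and at groove height. The right crop is mostly blocked by the arm. I'll let it settle and re-read.

>>> drive_tool --pt "0 0 0 0 0 0 0" --pt "0 0 0 0 0 0 0" --pt "0 0 0 0 0 0 0"

```text
time_s: 7.65
tcp_pos: [0.4533, 0.2307, 0.0939]
ee_rot: [[-0.975, 0.223, 0.001], [0.223, 0.975, 0.001], [-0.001, 0.001, -1.0]]
wrist_force: [0.8, -1.0, -1.3]
gripper_width: 0.136
gripper_force: 30.0
```

>>> drive_tool --pt "0 -0.2 -1 -0.7 0 0 0" --pt "0 5.9 -1.3 0 0 0 0" --pt "0 5.9 -1.3 0 0 0 0" --pt "0 5.9 -1.3 0 0 0 0" --pt "0 3.9 -0.9 0 0 0 0"

```text
time_s: 8.07
tcp_pos: [0.4756, 0.2246, 0.0925]
ee_rot: [[-0.975, 0.224, 0.0], [0.224, 0.975, 0.0], [-0.0, 0.0, -1.0]]
wrist_force: [-0.1, -0.9, -1.0]
gripper_width: 0.137
gripper_force: 30.0
```

>>> drive_tool --pt "0 0 0 0 0 0 0" --pt "0 0 0 0 0 0 0" --pt "0 0 0 0 0 0 0"

```text
time_s: 8.32
tcp_pos: [0.4743, 0.2245, 0.0924]
ee_rot: [[-0.975, 0.224, -0.0], [0.224, 0.975, -0.0], [0.0, -0.0, -1.0]]
wrist_force: [-0.5, 0.5, -0.3]
gripper_width: 0.136
gripper_force: 30.0
```

>>> drive_tool --pt "0 2.9 -0.7 0.5 0 0 0" --pt "0 2.9 -0.7 0 0 0 0" --pt "0 1.9 -0.4 0 0 0 0" --pt "0 1.9 -0.4 0 0 0 0" --pt "0 0 0 0 0 0 0"

```text
time_s: 8.73
tcp_pos: [0.4844, 0.2225, 0.0931]
ee_rot: [[-0.975, 0.223, 0.0], [0.223, 0.975, 0.0], [-0.0, 0.0, -1.0]]
wrist_force: [-0.5, 0.2, -0.8]
gripper_width: 0.138
gripper_force: 30.0
```

>>> drive_tool --pt "0 1 -0.2 0 0 0 0" --pt "0 1 -0.2 0 0 0 0" --pt "0 1 -0.2 0 0 0 0" --pt "0 1 -0.3 0 0 0 0" --pt "0 1 -0.2 0 0 0 0"

```text
time_s: 9.15
tcp_pos: [0.488, 0.2212, 0.0927]
ee_rot: [[-0.975, 0.224, -0.002], [0.224, 0.975, -0.001], [0.002, -0.001, -1.0]]
wrist_force: [-4.0, 2.4, 0.1]
gripper_width: 0.134
gripper_force: 30.0
```

>>> drive_tool --pt "0 1 -0.2 0 0 0 0" --pt "0 1 -0.2 0 0 0 0" --pt "0 1 -0.2 0 0 0 0" --pt "0 1 -0.3 0 0 0 0" --pt "0 1 -0.2 0 0 0 0"

```text
time_s: 9.57
tcp_pos: [0.4936, 0.2199, 0.0927]
ee_rot: [[-0.975, 0.224, -0.001], [0.224, 0.975, -0.001], [0.001, -0.001, -1.0]]
wrist_force: [-4.7, 0.6, -1.5]
gripper_width: 0.134
gripper_force: 30.0
```

Contact is made and the spindle is sliding at about 4–5 N, as expected. I'll continue in short calls.

>>> drive_tool --pt "0 1.5 -0.3 0 0 0 0" --pt "0 1.5 -0.4 0 0 0 0" --pt "0 1.5 -0.3 0 0 0 0" --pt "0 1.5 -0.4 0 0 0 0" --pt "0 1.5 -0.3 0 0 0 0"

```text
time_s: 9.98
tcp_pos: [0.5014, 0.2182, 0.0928]
ee_rot: [[-0.975, 0.224, -0.001], [0.224, 0.975, -0.001], [0.001, -0.001, -1.0]]
wrist_force: [-5.2, -0.3, -2.3]
gripper_width: 0.133
gripper_force: 30.0
```

>>> drive_tool --pt "0 1.5 -0.3 0 0 0 0" --pt "0 1.5 -0.4 0 0 0 0" --pt "0 1.5 -0.3 0 0 0 0" --pt "0 1.5 -0.4 0 0 0 0" --pt "0 1.5 -0.3 0 0 0 0"

```text
time_s: 10.4
tcp_pos: [0.5089, 0.2165, 0.0929]
ee_rot: [[-0.975, 0.224, -0.001], [0.224, 0.975, -0.001], [0.001, -0.001, -1.0]]
wrist_force: [-4.9, -0.8, -1.3]
gripper_width: 0.134
gripper_force: 30.0
```

>>> drive_tool --pt "0 1.5 -0.3 0 0 0 0" --pt "0 1.5 -0.4 0 0 0 0" --pt "0 1.5 -0.3 0 0 0 0" --pt "0 1.5 -0.4 0 0 0 0" --pt "0 1.5 -0.3 0 0 0 0"

```text
time_s: 10.82
tcp_pos: [0.515, 0.2149, 0.0925]
ee_rot: [[-0.975, 0.224, -0.004], [0.224, 0.975, -0.001], [0.003, -0.002, -1.0]]
wrist_force: [-9.0, 2.3, -1.7]
gripper_width: 0.141
gripper_force: 30.0
```

The push has risen to 9.3 N, so the slot end is reached and the jaws are parting. I'll use smaller steps now.

>>> drive_tool --pt "0 1 -0.2 0 0 0 0" --pt "0 1 -0.2 0 0 0 0" --pt "0 1 -0.3 0 0 0 0"

```text
time_s: 11.07
tcp_pos: [0.5197, 0.2145, 0.0931]
ee_rot: [[-0.975, 0.223, 0.0], [0.223, 0.975, -0.0], [-0.0, 0.0, -1.0]]
wrist_force: [-3.6, -0.7, -0.9]
gripper_width: 0.138
gripper_force: 30.0
```

>>> drive_tool --pt "0 1 -0.2 0 0 0 0" --pt "0 1 -0.2 0 0 0 0" --pt "0 1 -0.3 0 0 0 0"

```text
time_s: 11.32
tcp_pos: [0.5245, 0.214, 0.0939]
ee_rot: [[-0.975, 0.223, 0.004], [0.223, 0.975, 0.001], [-0.003, 0.002, -1.0]]
wrist_force: [1.7, -3.4, -1.9]
gripper_width: 0.133
gripper_force: 30.0
```

>>> drive_tool --pt "0 1 -0.3 0 0 0 0" --pt "0 1 -0.3 0 0 0 0" --pt "0 0 0 0 0 0 0"

```text
time_s: 11.57
tcp_pos: [0.5262, 0.2132, 0.0937]
ee_rot: [[-0.975, 0.223, 0.003], [0.223, 0.975, 0.001], [-0.003, 0.001, -1.0]]
wrist_force: [2.8, -4.2, -1.8]
gripper_width: 0.132
gripper_force: 30.0
```

>>> drive_tool --pt "0 1 -0.6 0 0 0 0" --pt "0 1 -0.6 0 0 0 0" --pt "0 0 0 0 0 0 0"

```text
time_s: 11.82
tcp_pos: [0.5274, 0.2122, 0.0933]
ee_rot: [[-0.975, 0.223, 0.002], [0.223, 0.975, 0.001], [-0.001, 0.001, -1.0]]
wrist_force: [3.2, -2.7, -0.9]
gripper_width: 0.137
gripper_force: 30.0
```

>>> drive_tool --pt "0 1 -0.4 0 0 0 0" --pt "0 1 -0.3 0 0 0 0" --pt "0 0 0 0 0 0 0"

```text
time_s: 12.07
tcp_pos: [0.5281, 0.2118, 0.0928]
ee_rot: [[-0.975, 0.223, -0.001], [0.223, 0.975, 0.001], [0.001, 0.0, -1.0]]
wrist_force: [-0.4, 0.6, -0.7]
gripper_width: 0.134
gripper_force: 30.0
```

>>> drive_tool --pt "0 1 -0.2 0 0 0 0" --pt "0 1 -0.2 0 0 0 0" --pt "0 0 0 0 0 0 0"

```text
time_s: 12.32
tcp_pos: [0.5284, 0.2109, 0.0922]
ee_rot: [[-0.975, 0.224, -0.005], [0.224, 0.975, -0.001], [0.004, -0.002, -1.0]]
wrist_force: [-6.2, 2.1, 0.1]
gripper_width: 0.139
gripper_force: 30.0
```

>>> drive_tool --pt "0 1 -0.2 0 0 0 0" --pt "0 1 -0.2 0 0 0 0" --pt "0 0 0 0 0 0 0"

```text
time_s: 12.57
tcp_pos: [0.5286, 0.2106, 0.0917]
ee_rot: [[-0.975, 0.224, -0.008], [0.224, 0.975, -0.001], [0.008, -0.003, -1.0]]
wrist_force: [-10.5, 4.9, 1.5]
gripper_width: 0.137
gripper_force: 30.0
```

>>> drive_tool --pt "0 1 -0.2 0 0 0 0" --pt "0 0.5 -0.1 0 0 0 0" --pt "0 0 0 0 0 0 0"

```text
time_s: 12.82
tcp_pos: [0.5288, 0.2104, 0.0916]
ee_rot: [[-0.975, 0.224, -0.011], [0.224, 0.975, -0.002], [0.01, -0.004, -1.0]]
wrist_force: [-14.9, 6.5, 3.6]
gripper_width: 0.137
gripper_force: 30.0
```

The push is about 15.5 N with no further travel, so the clip is seated. I'll relax the strain and open.

>>> drive_tool --pt "0 -1.5 0.6 0 0 0 0" --pt "0 -1.5 0.5 0 0 0 0" --pt "0 -1 0.3 0 0 0 0" --pt "0 0 0 0 0 0 0" --pt "0 0 0 0 0 0 0"

```text
time_s: 13.23
tcp_pos: [0.5285, 0.2115, 0.0924]
ee_rot: [[-0.975, 0.224, -0.003], [0.224, 0.975, -0.001], [0.003, -0.001, -1.0]]
wrist_force: [-6.7, 2.9, -1.9]
gripper_width: 0.136
gripper_force: 30.0
```

>>> drive_tool --pt "40 0 0 0 0 0 0" --pt "40 0 0 0 0 0 0" --pt "40 0 0 0 0 0 0" --pt "40 0 0 0 0 0 0" --pt "40 0 0 0 0 0 0"

```text
time_s: 13.65
tcp_pos: [0.5308, 0.2117, 0.0935]
ee_rot: [[-0.975, 0.223, 0.001], [0.223, 0.975, 0.001], [-0.001, 0.001, -1.0]]
wrist_force: [-0.1, -0.3, 0.6]
gripper_width: 0.374
gripper_force: 0.0
```

>>> drive_tool --pt "40 0 0 0 0 0 0" --pt "40 0 0 10 0 0 0" --pt "40 0 0 25 0 0 0" --pt "40 0 0 35 0 0 0" --pt "40 0 0 35 0 0 0"

```text
time_s: 14.07
tcp_pos: [0.5297, 0.2111, 0.1994]
ee_rot: [[-0.975, 0.223, -0.001], [0.223, 0.975, -0.001], [0.001, -0.002, -1.0]]
wrist_force: [0.5, -0.1, 0.3]
gripper_width: 0.397
gripper_force: 0.0
```

>>> drive_tool --pt "40 0 0 25 0 0 0" --pt "40 -20 0 10 0 0 0" --pt "40 0 0 0 0 0 0" --pt "40 0 0 0 0 0 0"

```text
time_s: 14.4
tcp_pos: [0.5099, 0.2117, 0.2347]
ee_rot: [[-0.975, 0.223, 0.002], [0.223, 0.975, 0.002], [-0.002, 0.002, -1.0]]
wrist_force: [-0.9, 0.4, -0.8]
gripper_width: 0.402
gripper_force: 0.0
```

```bash
python3 - <<'E'
from h import *
s,c,W=wshot();R=np.array(s["ee_rot"]);q=(W-s["tcp_pos"])@R*1000
z=W[...,2]; near=(np.hypot(q[...,0],q[...,1])<150)
u=np.array([.975,-.224]);v=np.array([.224,.975])
k=near&(z>.083)&(z<.0945)&(W[...,0]>.5)&(W[...,1]>.1)&(W[...,1]<.3)
U=W[...,:2]@u;V=W[...,:2]@v
lo=lambda m:(np.round(np.percentile(U[m],[1,50,99])*1000,1),np.round(np.percentile(V[m],[1,50,99])*1000,1),m.sum())
print("head",lo(k))
l=near&(z>.098)&(z<.115)&(W[...,1]>.1)&(W[...,1]<.3)
print("lug",lo(l),np.median(z[l]))
save(c,"w3.png");a=capture("scene");save(a,"s3.png",(280,90,420,195),5)
E
```

```text
head (array([453. , 505.8, 522.1]), array([311.1, 324.9, 338.8]), np.int64(691))
lug (array([452. , 462.8, 475.4]), array([319.2, 325.4, 330.8]), np.int64(383)) 0.10545554768042331
```

View pics/w3.png

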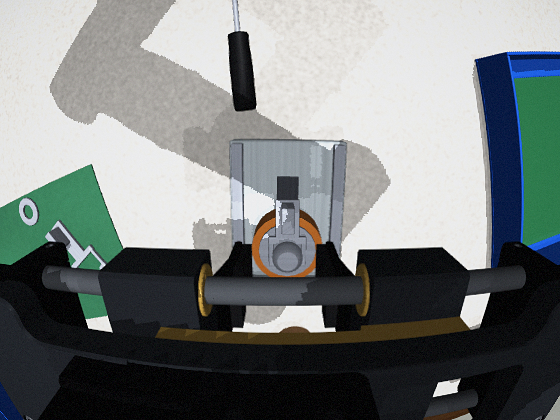

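View pics/s3.png

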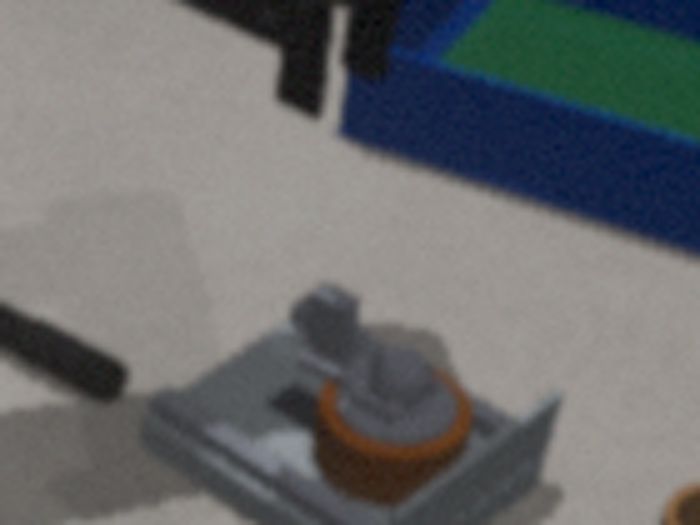

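The wrist view shows the clip around the spindle at (288,250) with its lug towards the open side, and the fingers are clear. One closer check of the seat-to-axis distance.

```bash
python3 - <<'E'
from h import *
u=np.array([.975,-.224]);v=np.array([.224,.975])
for n in("wrist","top","scene"):
    if n=="wrist": s,c,W=wshot()
    else: W=world(capture(n))
    U=W[...,:2]@u*1000;V=W[...,:2]@v*1000;z=W[...,2]
    reg=(abs(V-325)<30)
    for nm,m in(("head",reg&(z>.084)&(z<.0945)&(U>484)&(U<530)),("lug",reg&(z>.099)&(z<.112)&(U>440)&(U<485)),("film",(abs(V-325)<45)&(z>.055)&(z<.066)&(U>460)&(U<548))):
        if m.sum()<10: print(n,nm,m.sum());continue
        p=np.c_[U[m],V[m]].astype(np.float32)
        print(n,nm,m.sum(),np.round(np.percentile(p,[1,99],axis=0).mean(0),1),np.round(cv2.minEnclosingCircle(p),1) if 0 else [np.round(t,1) for t in cv2.minEnclosingCircle(p)],cv2.minAreaRect(p)[0])
E
```

```text
wrist head 656 [508.4 324.9] [array([509., 325.]), np.float64(15.2)] (508.6851806640625, 325.0504150390625)
wrist lug 384 [463.7 325.2] [array([463.8, 324.9]), np.float64(12.6)] (463.8285827636719, 325.1985778808594)
wrist film 1673 [507.4 323.6] [array([509.1, 325. ]), np.float64(38.1)] (507.2944030761719, 324.18438720703125)
top head 0
top lug 1
top film 100 [506.8 293.2] [array([507.7, 297.8]), np.float64(24.9)] (507.7283935546875, 293.12152099609375)
scene head 74 [509.8 321.2] [array([509.8, 321. ]), np.float64(14.4)] (510.0187683105469, 321.8835754394531)
scene lug 45 [464.2 322.5] [array([464.3, 322.3]), np.float64(12.4)] (464.1482238769531, 321.60626220703125)
scene film 343 [507.  322.3] [array([502.9, 321.6]), np.float64(43.5)] (509.8384704589844, 316.107421875)
```

```bash
python3 - <<'E'
from h import *
u=np.array([.975,-.224]);v=np.array([.224,.975])
for n in("wrist","wrist","scene"):
    if n=="wrist": s,c,W=wshot()
    else: W=world(capture(n))
    U=W[...,:2]@u*1000;V=W[...,:2]@v*1000;z=W[...,2]*1000
    vc=325 if n=="wrist" else 322
    for nm,m in(("lugtop",(z>99)&(z<112)&(U>440)&(U<485)&(abs(V-vc)<5)),("head",(z>86)&(z<94)&(U>495)&(U<522)&(abs(V-vc)<9)),("plate",(z>62)&(z<80)&(U>476)&(U<492)&(abs(V-vc)<9))):
        p=np.polyfit(U[m],z[m],1);print(n,nm,m.sum(),"slope",round(p[0],3),"U",np.round(np.percentile(U[m],[1,99]),1),"z",np.round(np.percentile(z[m],[5,50,95]),1))
    if n=="wrist":
        b=(abs(V-vc)<5)&(U>440)&(U<475)
        for h in range(72,106,5):
            k=b&(abs(z-h)<2.5)
            if k.sum()>4: print("  back z",h,k.sum(),np.round(np.median(U[k]),1))
E
```

```text
wrist lugtop 333 slope 0.134 U [452.  475.2] z [103.6 105.6 107.1]
wrist head 445 slope 0.073 U [495.7 520.6] z [87.1 90.9 92.1]
wrist plate 126 slope 0.084 U [476.5 491.9] z [70.5 72.  73.2]
  back z 72 12 454.9
  back z 77 11 454.4
  back z 82 10 453.7
  back z 87 9 453.4
  back z 92 6 452.9
  back z 97 14 452.5
  back z 102 52 453.7
wrist lugtop 335 slope 0.138 U [452.  475.2] z [103.4 105.7 107.3]
wrist head 444 slope 0.07 U [495.8 521.2] z [87.  90.9 92.2]
wrist plate 117 slope 0.131 U [476.8 491.9] z [70.5 72.  73.5]
  back z 72 14 454.9
  back z 77 11 454.5
  back z 82 9 454.0
  back z 87 10 453.4
  back z 92 5 453.2
  back z 97 12 452.6
  back z 102 45 452.8
scene lugtop 38 slope 0.023 U [451.8 476.5] z [ 99.7 103.9 105.7]
scene head 48 slope -0.045 U [498. 520.] z [86.7 88.9 90.9]
scene plate 32 slope -0.282 U [476.5 491.6] z [68.2 70.4 77.2]
```

The lug is only pitched back: its back face leans about 0.09 rad, which is the play in the groove. That explains the 45 mm reading at the lug top. At its base the lug puts the seat within about 0.5 mm of the axis, with tilt and height inside the limits. Handing in.

```bash
python3 -c "
from station import *
print(finish_job())"
```

```text
the job is handed in; nothing more can be done
None
```

I pushed the smaller clip into the spindle groove until it seated, released it, and handed the job in at about 15 s; no verdict came back. By camera its seat is within about 0.5 mm of the spindle axis, tilted about 0.09 rad (limit 0.15) with the lug towards the open side. The highest push I read was about 16 N at the wrist (the 35 N clip-spindle force isn't measured directly), and I touched nothing else.

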